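Snap the wagon case shut and hang it on its hooks

ROBOT

A 6-joint arm with a two-finger parallel gripper is mounted at the origin on a cart in front of the work surface, level with it; the furniture and walls round the work are solid. World frame = base frame: x ahead of the robot, y to its left, z up, the work surface at z = 0. Lengths are in m, angles in rad, forces in N, time in s.
With the tool pointing down it reaches from about 0.25 to 0.775 m from the base axis. Payload 4 kg.
Tool frame: the origin (TCP) lies where the fingers leave the gripper's body, on its centre line; the fingertips stand 97 mm ahead of it and the grasp point (between the pads) lies 78 mm ahead of it; z points along the fingers, x is the direction in which the jaws open and shut, and the axes are right-handed (so a half turn about z gives the same grasp; the last joint's range is limited). The gripper opens to 94 mm and grips with 3 to 60 N. Pads are 16 mm wide; open, the fingers measure 119 mm over their backs; the gripper's body (75 mm by 177 mm) begins 78 mm behind the grasp point.
Start: joints at [-1.33, 0.087, 1.371, -0, 1.684, -0.103], TCP at [0.185, -0.518, 0.303] pointing down, gripper open.
Joint ranges: [-3.1, 3.1], [-0.76, 2.03], [0.27, 2.55], [-1.08, 4.22], [0.17, 2.65], [-2.57, 2.57]. Speed limits (rad/s): [2.79, 2.79, 3.14, 3.14, 3.14, 3.14].

INTERFACE

Orientations are given as [roll, pitch, yaw] about the fixed x, y, z axes, in that order (R = Rz(yaw) Ry(pitch) Rx(roll)).
In Python, from bench import * gives the robot as it stands.
- The arm moves only by the tool jog_arm, never from a script. Its argument "moves" is a list of rows, each a list of 7 numbers: the turn, a rotation vector about the world's x, y, z in rad, then the shift along the world's x, y, z in mm, then the finger opening in mm, from 0 to 94. In form: [[rx, ry, rz, tx, ty, tz, fingers], ...]. A call has 1 to 12 rows; each row shifts and turns the commanded pose from where the row before left it; what a row does not reach is not made up. A row lasts 1/8 s, in which the tool goes at most 62.5 mm and 10.7 degrees, less where a joint would pass 70% of its speed; a pose out of reach is approached as far as the arm can. A call is refused whole if a number of a shift passes 62.5 or a number of a turn 0.188, either way. A call with a gripper value outside its range is refused whole. The fingers move at their own pace and stop on an object; the grip force is fixed at half the most. Time passes only in rows, so rows that do not move let the fingers close. It gives the time, the measured TCP pose, the force and the opening at its end, in the units of the state.
- get_obs(): the state, without advancing time (a new reading comes with each control period).
- snapshot(name): name is "side" or "top" or "wrist"; returns the picture (384x512x3 uint8, red, green, blue); there is no depth.
- get_calibration(name): a dict with "camera_matrix" (3x3 intrinsics, pixels), "R" (3x3) and "t" (3): a world point X has camera coordinates R X + t. Camera axes: x right, y down, z forward; pixel columns grow to the right and rows downward; lengths in m; the calibration is good to about 2 mm. A picture is of the moment at which its call begins: read the wrist's pose just before it. get_calibration takes no time and is no camera call; for the wrist camera it gives the pose at the moment of the call.
- close_job(): hands the job in, once; it reports no verdict.
Trained networks look in the newest picture that a camera, given by its name, has taken for a name from the list of things; names that differ only in an ending like _2 or _b are one class to them, and where a whole thing is asked for, a point or a joint stands for the part that bears it (a point fixed in the world has none). Each returns a list of dicts, best first, with "conf" (0 to 1); they miss things now and then, are a little off and sometimes report something else, mostly with a low value. They report only what shows in the picture. A call takes as long as a camera call.
- look_for(label, camera): "bbox" ([left, top, right, bottom] in pixels, round what is visible of it).
The state is a dict: "time": time; "joint_positions": joint angles; "qvel": joint speeds; "joint_torque": joint torques, N m; "tool_pos": TCP position; "ee_rot": TCP orientation; "wrist_force": force on the tool from outside, world axes, zero at the start; "wrist_torque": the same for the moment, N m; "width": finger opening in m.
Only numpy, scipy, OpenCV 4.12 (cv2) and the standard library are available. Lean on these libraries where they do the work, as an engineer would, in place of code of your own. Each camera call takes 0.05 s, during which the arm holds its last target.

TASK

The blue wagon is packed in its grey case, but the lid is only set on top of the two red latches. With the case standing on the bench, press each end of the lid down until it snaps in under its latch; then take the case by its black handle, hang it gently on both steel hooks of the wooden bracket, with the handle lying in their dips, and let go. Leave the other things on the bench where they are.

Things in the scene. Friction and masses are not known exactly. Their poses are not given: they have to be found in the camera images.
- stock_case: grey tray 72 x 206 x 58 mm (x, y, z) with the wagon loose in it; origin at the centre of its underside, y along its length, z up. A red sprung latch stands on each end (y = +107 and -107 mm, 36 mm wide, top 76 mm up, nose reaching in to y = 99 mm). Only latches that have snapped over the lid hold it; else the handle lifts the lid alone. Tray, lid and wagon weigh about 0.4 kg
- case_handle (a point): centre of the round black handle bar on the separate lid: 13 mm thick, along y, 46 mm of free space between it and the lid; its posts leave y = -50 to +50 mm clear. It is 114 mm above the tray's underside when the lid is snapped home (about 13 mm more before), over the case's centre. Axes as the tray's
- lid_left_end (a point): middle of the flat black press pad (44 x 26 mm) on top of the lid at its +y end, 80 mm from the lid's centre along y, 22 mm clear of the handle post. It is 62 mm above the tray's underside when that end is snapped home, about 75 mm before. Pressing the end home takes about 6 to 9 N; then it sits firm on the rim
- lid_right_end (a point): the same point on the press pad at the lid's -y end
- hook_bracket: wooden bracket fixed to the bench: panel 150 mm wide, 185 mm high, foot 12 mm thick; origin on the bench under the panel's front face, y along the panel, z up. Two 7 mm steel hooks at y = +31 and -31 mm point along -x; each has a V-shaped dip (x = -63 to -97 mm, lowest at -80 mm, underside 153 mm above the bench) and an upturned tip ending at x = -102 mm, 178 mm above the bench
- hook_seat (a point): midway between the two hooks: where the centre of the handle bar comes to rest in the dips, 170 mm above the bench and 80 mm before the panel, the bar lying along y. To enter level between bar and lid, the hooks want the bar's centre about 25 mm above this point (15 to 35 mm). Axes as the bracket's
- loco: red and black model diesel locomotive, 37 x 179 x 45 mm; a bystander, origin under its middle
- tape: yellow tape measure, 36 x 72 x 58 mm; a bystander, origin under its middle
- red_screwdriver: screwdriver with red handle, 197 mm long; a bystander, origin under its middle
- flat_pliers: pliers with red handles, 147 mm long; a bystander, origin under its middle
- sander: sanding block, 46 x 75 x 24 mm; a bystander, origin under its middle

How it is judged:
By the outcome, as a careful person would: the job done as asked, in the order asked, and still so for the second after the job is handed in, with the robot touching nothing.
It also fails if it takes over 50 s, if anything falls off the work surface, if the arm or the gripper's body presses on something with over 40 N, if the wrist force passes 120 N, or if a joint passes its speed limit or range.

## Working session

There is one attempt and no reset: what is moved stays moved. The work goes in short steps, Python scripts to look and compute and a tool call to move; the robot and the scene stay as the last step left them, time stands still between calls to the robot, and variables do not carry over. Pictures are saved under pics/ and viewed, and the job is handed in when it is done.

Besides the shell and the picture viewer there is one more tool, called after ">>>" by a JSON object that holds its "method" and its "body". jog_arm: Moves the arm, as the interface text tells. Its arguments: {"type":"object","properties":{"moves":{"type":"array","items":{"type":"array","items":{"type":"number"}}}},"required":["moves"]}

```bash
ls; mkdir -p pics
python3 - <<'E'
from bench import *
import cv2
print(get_obs())
for n in ["side","top","wrist"]:
    im=snapshot(n); cv2.imwrite(f"pics/{n}0.png",im[:,:,::-1])
    c=get_calibration(n); print(n,c)
    for l in ["stock_case","hook_bracket","case_handle","lid_left_end","lid_right_end"]:
        if n!="wrist": print(l,look_for(l,n)[:2])
E
```

```text
pics
{'time': 0.0, 'joint_positions': array([-1.33008034e+00,  8.79572262e-02,  1.37223212e+00, -2.28764432e-05,
        1.68361190e+00, -1.03117412e-01]), 'qvel': array([-0.00036319,  0.00049397, -0.00079619,  0.00116545,  0.00072375,
        0.00019354]), 'joint_torque': array([-2.12682258e-03, -3.40186250e+01, -3.02430224e+01,  7.15749850e-02,
        3.29425279e-02, -1.91505642e-04]), 'tool_pos': array([ 0.18530505, -0.51748753,  0.30151397]), 'ee_rot': array([-3.14138793e+00,  2.19920009e-03, -1.22696525e+00]), 'wrist_force': array([ 0.42457405,  0.34619054, -0.16340171]), 'wrist_torque': array([-3.75434978e-06, -3.14181034e-02, -1.49588385e-02]), 'width': 0.09386962662670999}
side {'camera_matrix': array([[463.51110301,   0.        , 260.69238269],
       [  0.        , 463.51110301, 189.96445295],
       [  0.        ,   0.        ,   1.        ]]), 'R': array([[ 0.58685952,  0.80965974,  0.00685616],
       [ 0.38596366, -0.27229134, -0.88141334],
       [-0.71177803,  0.51991204, -0.472296  ]]), 't': array([-0.32099554, -0.12553118,  1.67567262])}
stock_case [{'bbox': [147.6
[... 796 characters left out ...]
nf': 0.5}]
hook_bracket [{'bbox': [206.4, 124.0, 274.6, 195.3], 'conf': 0.87}]
case_handle [{'bbox': [282.4, 199.0, 362.3, 247.5], 'conf': 0.55}]
lid_left_end [{'bbox': [277.4, 197.5, 362.4, 248.6], 'conf': 0.9}]
lid_right_end [{'bbox': [282.4, 194.6, 361.0, 245.7], 'conf': 0.95}]
wrist {'camera_matrix': array([[296.23170795,   0.        , 252.73991648],
       [  0.        , 296.23170795, 187.90077038],
       [  0.        ,   0.        ,   1.        ]]), 'R': array([[ 3.37596670e-01, -9.41290433e-01,  8.99784118e-04],
       [-9.12298009e-01, -3.26962730e-01,  2.46592207e-01],
       [-2.31820689e-01, -8.40695790e-02, -9.69118916e-01]]), 't': array([-0.55035815, -0.0260992 ,  0.39027325])}
```

Run:
```python
import cv2
im=cv2.imread("pics/top0.png"); cv2.imwrite("pics/top0c.png",cv2.resize(im[100:270,180:380],None,fx=3.9,fy=3.5,interpolation=cv2.INTER_CUBIC))
im=cv2.imread("pics/side0.png"); cv2.imwrite("pics/side0c.png",cv2.resize(im[150:260,130:345],None,fx=3.7,fy=3.7,interpolation=cv2.INTER_CUBIC))
```

```text
(no output)
```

View pics/top0.png

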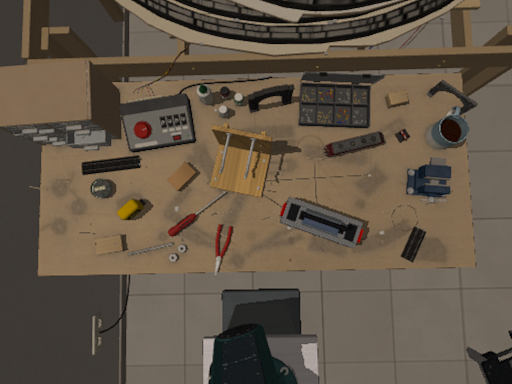

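View pics/side0.png

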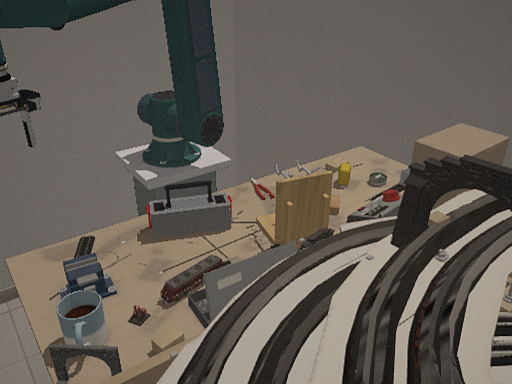

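```bash
sleep 1
```

```text
(no output)
```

View pics/top0c.png

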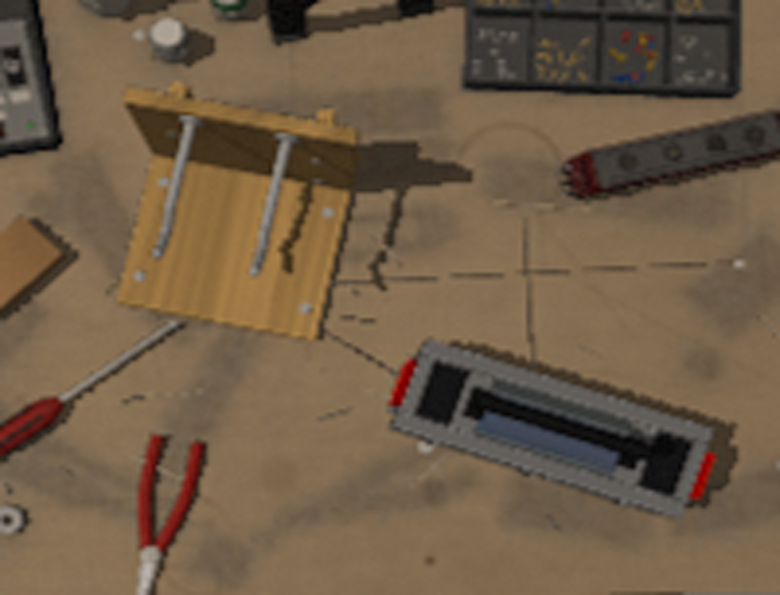

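View pics/side0c.png

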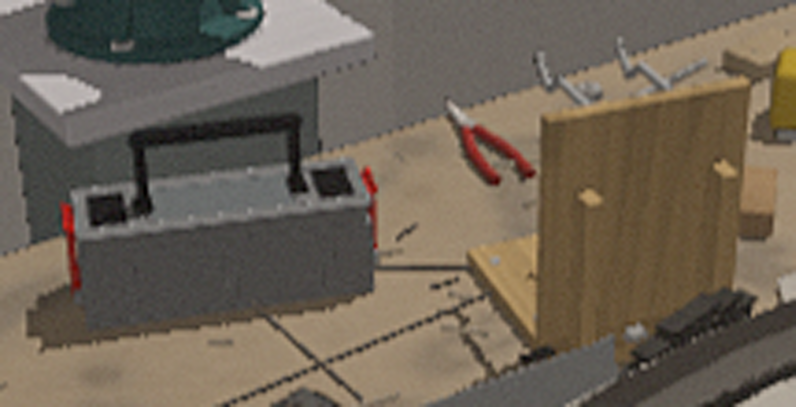

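```bash
cat > h.py <<'E'
import numpy as np
from scipy.optimize import least_squares
def proj(c,X):
    p=c["R"]@np.asarray(X,float)+c["t"]; q=c["camera_matrix"]@p; return q[:2]/q[2]
def ray(c,uv,z):
    d=c["R"].T@np.linalg.solve(c["camera_matrix"],[uv[0],uv[1],1.]); o=-c["R"].T@c["t"]
    return o+d*(z-o[2])/d[2]
def tri(cs,uvs):
    f=lambda X:np.concatenate([proj(c,X)-u for c,u in zip(cs,uvs)])
    s=least_squares(f,[0.4,0,0.1]); return s.x,s.fun
def w(p,x,y,z):
    return np.array([p[0]+np.cos(p[2])*x-np.sin(p[2])*y,p[1]+np.sin(p[2])*x+np.cos(p[2])*y,z])
def fit(obs,p0):
    # obs: list (cal,uv,(x,y,z))
    f=lambda p:np.concatenate([proj(c,w(p,*X))-u for c,u,X in obs])
    s=least_squares(f,p0,loss='soft_l1'); return s.x,s.fun.reshape(-1,2)
E
python3 - <<'E'
from bench import *
from h import *
T=get_calibration("top");S=get_calibration("side")
t=lambda u,v:np.array([180+u/3.9,100+v/3.5]); s=lambda u,v:np.array([130+u/3.7,150+v/3.7])
L=t(443,393);R=t(665,463);Ls=s(333,181);Rs=s(108,209)
print(ray(T,L,.075),ray(T,R,.075),tri([T,S],[L,Ls]),tri([T,S],[R,Rs]))
obs=[(T,L,(0,.08,.075)),(T,R,(0,-.08,.075)),(S,Ls,(0,.08,.075)),(S,Rs,(0,-.08,.075))]
print("case",fit(obs,[.4,-.2,-.2]))
a=t(160,250);b=t(256,268)
print(ray(T,a,.178),ray(T,b,.178),ray(T,t(190,122),.16),ray(T,t(287,138),.16))
print(tri([T,S],[a,s(621,42)]),tri([T,S],[b,s(540,58)]))
obs=[(T,a,(-.102,.031,.178)),(T,b,(-.102,-.031,.178)),(S,s(621,42),(-.102,.031,.178)),(S,s(540,58),(-.102,-.031,.178)),
(T,t(190,122),(0,.031,.16)),(T,t(287,138),(0,-.031,.16))]
print("br",fit(obs,[.5,.1,-.1]))
E
```

```text
[ 0.49271131 -0.09991679  0.075     ] [ 0.43655854 -0.24860384  0.075     ] (array([ 0.49355453, -0.09825627,  0.07697416]), array([-0.57409735, -0.33463134, -0.66795107, -0.0092933 ])) (array([ 0.43716519, -0.24704973,  0.07698815]), array([-0.42940354, -0.21157668, -0.47109066, -0.05952136]))
case (array([ 0.46474966, -0.17239645, -0.36138945]), array([[-0.88752628, -0.10235056],
       [-0.51993854,  0.04699926],
       [-0.52171869,  0.48437331],
       [-0.5770198 ,  0.51267449]]))
[0.59170473 0.08173559 0.178     ] [0.57768216 0.02208188 0.178     ] [0.68630048 0.06313396 0.16      ] [0.67309341 0.00117802 0.16      ]
(array([0.59291023, 0.08315817, 0.17623475]), array([-0.51312881, -0.3695088 , -0.67355805,  0.09621298])) (array([0.5786276 , 0.02290495, 0.17471319]), array([-0.28895248, -0.19636668, -0.3676305 ,  0.03611082]))
br (array([ 0.68375905,  0.031498  , -0.21584705]), array([[-0.77029053,  0.40077566],
       [-0.40258225,  0.08940287],
       [-1.03330425, -0.83997253],
       [-0.56114379, -1.29118908],
       [ 0.51676425, -1.62086087],
       [-0.04935676, -1.5841627 ]]))
```

>>> {"method": "jog_arm", "body": {"moves": [[0,0,0.0866,27,35,2,0],[0,0,0.0866,27,35,2,0],[0,0,0.0866,27,35,2,0],[0,0,0.0866,27,35,2,0],[0,0,0.0866,27,35,2,0],[0,0,0.0866,27,34,2,0],[0,0,0.0866,27,34,2,0],[0,0,0.0866,27,34,2,0],[0,0,0.0866,27,34,2,0],[0,0,0.0866,27,34,2,0],[0,0,0,0,0,0,0],[0,0,0,0,0,0,0]]}}

```text
time: 2.15
tool_pos: [0.4551, -0.1731, 0.3226]
ee_rot: [3.141, 0.0, -0.361]
wrist_force: [-0.3, 0.5, -0.0]
width: 0.0004
```

Run:
```python
from bench import *
from h import *
import cv2
o=get_obs();print(o["time"],o["tool_pos"],o["ee_rot"],o["joint_positions"],o["wrist_force"],o["width"])
c=get_calibration("wrist");im=snapshot("wrist"); cv2.imwrite("pics/w1.png",cv2.resize(im,(768,576),interpolation=cv2.INTER_CUBIC)[:,:,::-1])
np.savez("w1.npz",im=im,K=c["camera_matrix"],R=c["R"],t=c["t"])
print(-c["R"].T@c["t"])
```

```text
2.15 [ 0.45514235 -0.17306645  0.32264936] [ 3.14092803e+00  1.93010505e-04 -3.61429938e-01] [-4.79505368e-01 -5.69496240e-02  1.47756474e+00 -6.90518368e-04
  1.72109088e+00 -1.18178846e-01] [-0.31174322  0.45207634 -0.00864038] 0.0004288238794686078
[ 0.48034914 -0.10630989  0.40502237]
```

View pics/w1.png

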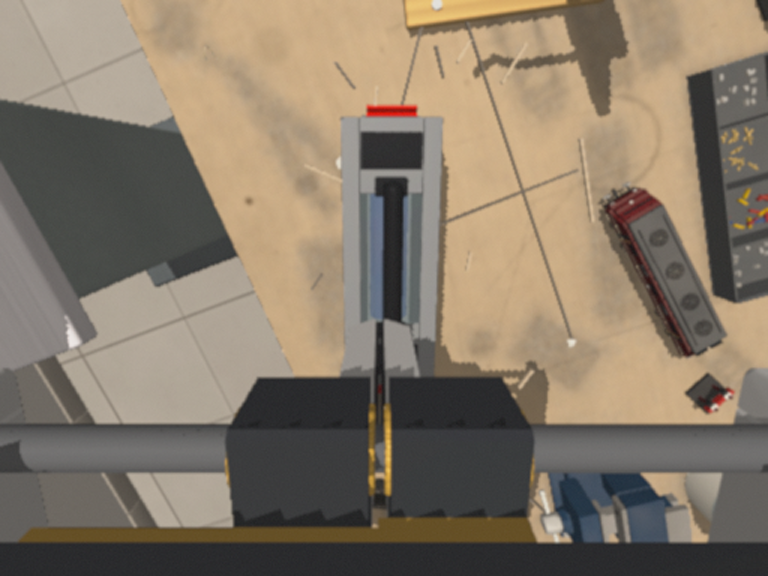

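Run:
```python
from h import *
d=np.load("w1.npz");c=dict(camera_matrix=d["K"],R=d["R"],t=d["t"])
P=lambda u,v,z:ray(c,((u+.5)/1.5-.5,(v+.5)/1.5-.5),z).round(4)
p=P(391.5,151,.075);print("pad",p)
for u in (361,422): print(P(u,133,.075),P(u,169,.075))
e=[(P(380,200,.130)+P(406,200,.130))/2,(P(382.5,310,.130)+P(405,310,.130))/2];print("bar",e, np.arctan2(-(e[0]-e[1])[0],(e[0]-e[1])[1]))
print("latch",P(392,108,.076),P(367,112,.076),P(417,112,.076))
for z in(.058,): print("edges",P(342,150,z),P(342,330,z),P(443,150,z),P(438,330,z))
q=np.array([.4647,-.1724,-.3614])
print("pred pad",w(q,0,.08,.075),w(q,0,-.08,.075),"bar pts",w(q,0,.04,.13),w(q,0,0,.13), "latch",w(q,0,.103,.076))
```

```text
pad [ 0.4928 -0.0981  0.075 ]
[ 0.4769 -0.079   0.075 ] [ 0.4679 -0.102   0.075 ]
[ 0.5171 -0.0942  0.075 ] [ 0.509  -0.1175  0.075 ]
bar [array([ 0.4816, -0.1267,  0.13  ]), array([ 0.4577, -0.1929,  0.13  ])] -0.3464646226285179
latch [ 0.503  -0.0713  0.076 ] [ 0.4858 -0.0676  0.076 ] [ 0.5184 -0.0799  0.076 ]
edges [ 0.459  -0.0839  0.058 ] [ 0.4056 -0.2168  0.058 ] [ 0.5298 -0.1106  0.058 ] [ 0.4801 -0.2449  0.058 ]
pred pad [ 0.49298673 -0.09756778  0.075     ] [ 0.43641327 -0.24723222  0.075     ] bar pts [ 0.47884337 -0.13498389  0.13      ] [ 0.4647 -0.1724  0.13  ] latch [ 0.50111917 -0.07605352  0.076     ]
```

>>> {"method": "jog_arm", "body": {"moves": [[0,0,0,19,37.5,0,0],[0,0,0,19,37.5,0,0],[0,0,0,0,0,-45,0],[0,0,0,0,0,-45,0],[0,0,0,0,0,-40,0],[0,0,0,0,0,-8,0],[0,0,0,0,0,-4,0],[0,0,0,0,0,-3,0],[0,0,0,0,0,-3,0],[0,0,0,0,0,-3,0]]}}

```text
time: 3.45
tool_pos: [0.4938, -0.0979, 0.1724]
ee_rot: [-3.142, -0.002, -0.361]
wrist_force: [-0.2, 0.2, 1.1]
width: 0.0002
```

>>> {"method": "jog_arm", "body": {"moves": [[0,0,0,0,0,-2,0],[0,0,0,0,0,-2,0],[0,0,0,0,0,-2,0],[0,0,0,0,0,-2,0]]}}

```text
time: 3.95
tool_pos: [0.4945, -0.0985, 0.1667]
ee_rot: [3.141, -0.005, -0.361]
wrist_force: [-2.6, -0.2, 16.9]
width: 0.0007
```

>>> {"method": "jog_arm", "body": {"moves": [[0,0,0,0,0,-2,0],[0,0,0,0,0,-2,0],[0,0,0,0,0,0,0]]}}

```text
time: 4.32
tool_pos: [0.4939, -0.0979, 0.161]
ee_rot: [-3.141, -0.002, -0.361]
wrist_force: [-0.6, 0.9, 6.9]
width: 0.0004
```

>>> {"method": "jog_arm", "body": {"moves": [[0,0,0,0,0,-1.5,0],[0,0,0,0,0,0,0]]}}

```text
time: 4.58
tool_pos: [0.494, -0.0979, 0.1609]
ee_rot: [-3.142, -0.002, -0.361]
wrist_force: [-3.3, 1.8, 12.9]
width: 0.0006
```

>>> {"method": "jog_arm", "body": {"moves": [[0,0,0,0,0,-1.5,0],[0,0,0,0,0,0,0]]}}

```text
time: 4.82
tool_pos: [0.494, -0.0979, 0.1607]
ee_rot: [-3.142, -0.003, -0.361]
wrist_force: [-6.5, 1.6, 19.8]
width: 0.0003
```

>>> {"method": "jog_arm", "body": {"moves": [[0,0,0,0,0,10,0],[0,0,0,0,0,45,0],[0,0,0,0,0,50,0],[0,0,0,-19,-50,0,0],[0,0,0,-19,-50,0,0],[0,0,0,-19,-50,0,0],[0,0,0,0,0,-30,0],[0,0,0,0,0,0,0]]}}

```text
time: 5.82
tool_pos: [0.4348, -0.2474, 0.2282]
ee_rot: [-3.139, 0.007, -0.362]
wrist_force: [-0.3, -0.9, 0.5]
width: 0.0002
```

Run:
```python
from bench import *
from h import *
import cv2
o=get_obs();print(o["time"],o["tool_pos"],o["wrist_force"])
c=get_calibration("wrist");im=snapshot("wrist"); cv2.imwrite("pics/w2.png",cv2.resize(im,(768,576),interpolation=cv2.INTER_CUBIC)[:,:,::-1])
np.savez("w2.npz",K=c["camera_matrix"],R=c["R"],t=c["t"])
im=snapshot("side");cv2.imwrite("pics/s2.png",cv2.resize(im[150:260,130:345],None,fx=3.7,fy=3.7,interpolation=cv2.INTER_CUBIC)[:,:,::-1])
```

```text
5.825 [ 0.43480977 -0.24739418  0.22822867] [-0.33527063 -0.93610057  0.48334337]
```

View pics/w2.png

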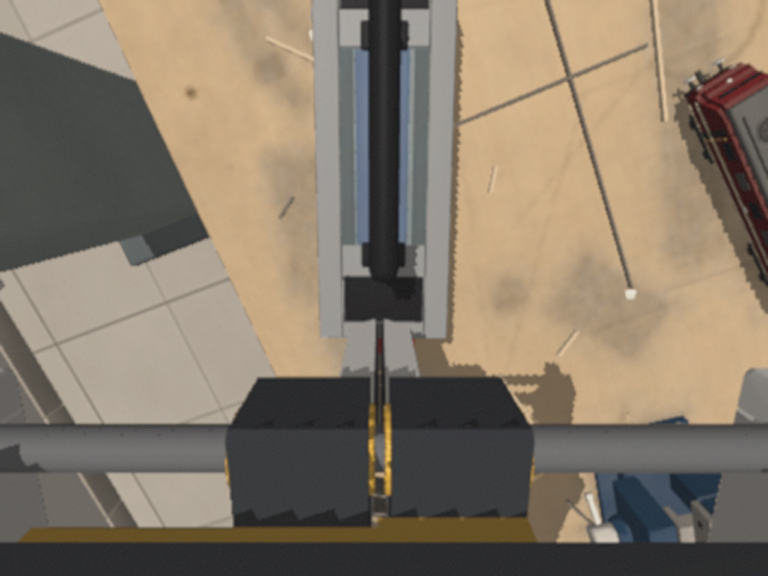

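View pics/s2.png

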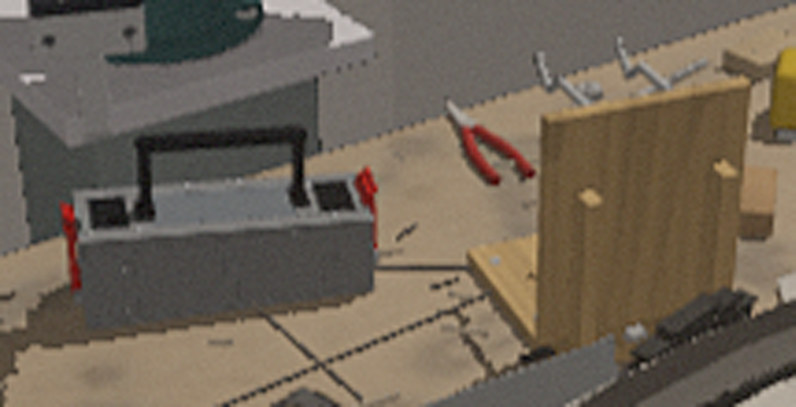

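Run:
```python
from bench import *
from h import *
import cv2
im=snapshot("side");cv2.imwrite("pics/s3.png",im[:,:,::-1])
S=get_calibration("side");print(proj(S,[.4348,-.2474,.131]),proj(S,[.4348,-.2474,.228]),get_obs()["tool_pos"])
d=np.load("w2.npz");c=dict(camera_matrix=d["K"],R=d["R"],t=d["t"]);print(1.5*proj(c,[.4348,-.2474,.131]),1.5*proj(c,[.4364,-.2472,.075]))
```

```text
[156.12270271 187.67213612] [152.15559434 152.50574134] [ 0.43677875 -0.24742937  0.23216751]
[380.61910958 339.59812595] [383.55238804 300.79109054]
```

View pics/s3.png

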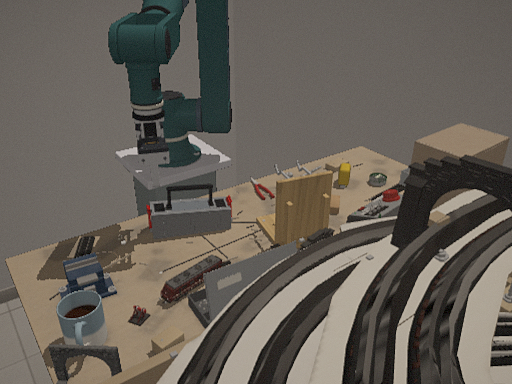

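Run:
```python
import cv2
im=cv2.imread("pics/s3.png");cv2.imwrite("pics/s3c.png",cv2.resize(im[100:240,100:260],None,fx=4.2,fy=4.2,interpolation=cv2.INTER_CUBIC))
```

```text
(no output)
```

View pics/s3c.png

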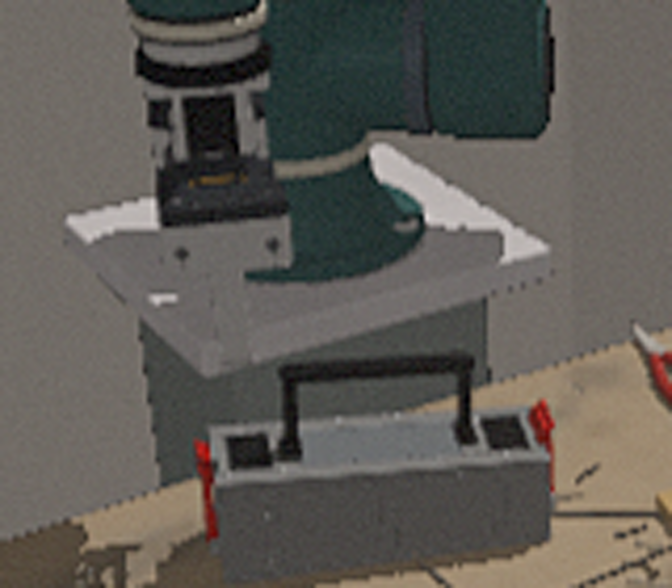

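>>> {"method": "jog_arm", "body": {"moves": [[0,0,0,0,0,-40,0],[0,0,0,0,0,-14,0],[0,0,0,0,0,-4,0],[0,0,0,0,0,-3,0],[0,0,0,0,0,-2,0],[0,0,0,0,0,-2,0],[0,0,0,0,0,-2,0],[0,0,0,0,0,-2,0]]}}

```text
time: 6.98
tool_pos: [0.4374, -0.2482, 0.1648]
ee_rot: [3.141, -0.004, -0.361]
wrist_force: [0.7, -0.6, 0.8]
width: 0.0009
```

>>> {"method": "jog_arm", "body": {"moves": [[0,0,0,0,0,-1.5,0],[0,0,0,0,0,-1.5,0],[0,0,0,0,0,0,0]]}}

```text
time: 7.35
tool_pos: [0.4364, -0.248, 0.1596]
ee_rot: [3.141, -0.0, -0.361]
wrist_force: [0.4, -0.1, 1.0]
width: 0.0007
```

>>> {"method": "jog_arm", "body": {"moves": [[0,0,0,0,0,-1.5,0],[0,0,0,0,0,-1,0],[0,0,0,0,0,0,0]]}}

```text
time: 7.72
tool_pos: [0.4363, -0.248, 0.1595]
ee_rot: [3.141, -0.001, -0.361]
wrist_force: [-3.5, 2.0, 11.5]
width: 0.0004
```

>>> {"method": "jog_arm", "body": {"moves": [[0,0,0,0,0,1.5,0],[0,0,0,0,0,-3,0],[0,0,0,0,0,0,0]]}}

```text
time: 8.1
tool_pos: [0.4364, -0.248, 0.1594]
ee_rot: [3.141, -0.001, -0.361]
wrist_force: [-5.4, 4.0, 18.7]
width: 0.0004
```

>>> {"method": "jog_arm", "body": {"moves": [[0,0,0,0,0,10,0],[0,0,0,0,0,45,0],[0,0,0,0,0,50,0],[0,0,0,-5,-45,20,60],[0,0,0,0,0,0,60],[0,0,0,0,0,0,60]]}}

```text
time: 8.85
tool_pos: [0.431, -0.2923, 0.2791]
ee_rot: [-3.14, 0.003, -0.361]
wrist_force: [0.9, 0.5, -0.3]
width: 0.027
```

Run:
```python
from bench import *
from h import *
import cv2
o=get_obs();print(o["time"],o["tool_pos"],o["wrist_force"])
c=get_calibration("wrist");im=snapshot("wrist"); cv2.imwrite("pics/w4.png",cv2.resize(im,(768,576),interpolation=cv2.INTER_CUBIC)[:,:,::-1])
np.savez("w4.npz",K=c["camera_matrix"],R=c["R"],t=c["t"])
im=snapshot("side");cv2.imwrite("pics/s4.png",cv2.resize(im[160:250,130:260],None,fx=6,fy=6,interpolation=cv2.INTER_CUBIC)[:,:,::-1])
```

```text
8.85 [ 0.43104393 -0.29229971  0.27907477] [ 0.85928121  0.54188572 -0.26226417]
```

View pics/w4.png

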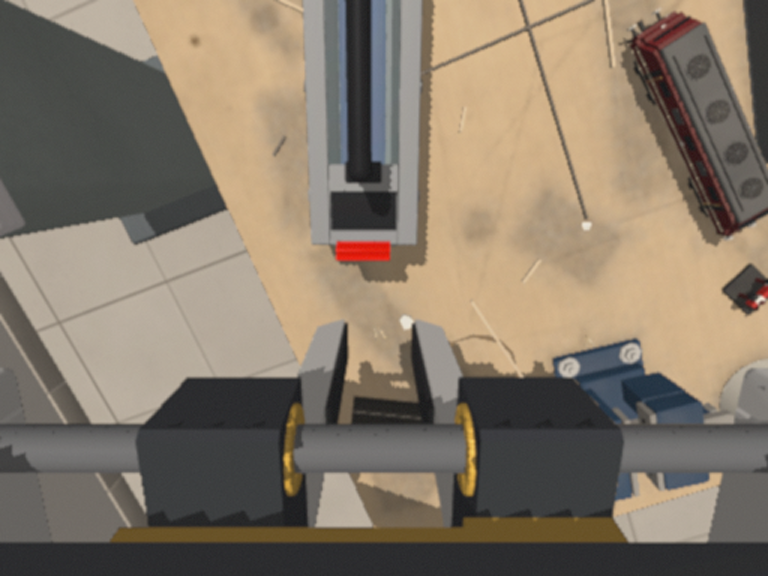

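View pics/s4.png

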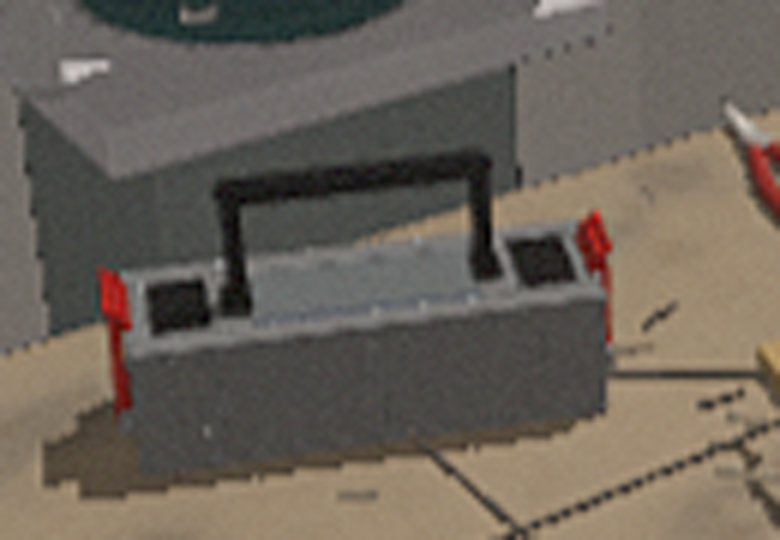

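Run:
```python
from h import *
d=np.load("w4.npz");c=dict(camera_matrix=d["K"],R=d["R"],t=d["t"])
P=lambda u,v,z:ray(c,((u+.5)/1.5-.5,(v+.5)/1.5-.5),z).round(4)
pad=P(364,210,.062);print("pad",pad)
e=[(P(345,10,.116)+P(371,10,.116))/2,(P(347,150,.116)+P(372,150,.116))/2];print("bar",e, np.arctan2(-(e[0]-e[1])[0],(e[0]-e[1])[1]))
q=np.array([.4647,-.1724,-.3614])
print("pred pad",w(q,0,-.08,.062))
for b in e: print((np.array([np.cos(q[2]),np.sin(q[2])])@(b[:2]-q[:2])))
```

```text
pad [ 0.4369 -0.2464  0.062 ]
bar [array([ 0.4729, -0.1504,  0.116 ]), array([ 0.4495 , -0.21245,  0.116  ])] -0.36062382734440324
pred pad [ 0.43641327 -0.24723222  0.062     ]
-0.00010854882335717708
-5.707645153273998e-05
```

>>> {"method": "jog_arm", "body": {"moves": [[0,0,0,11,40,0,60],[0,0,0,11,40,0,60],[0,0,0,12,40,0,60],[0,0,0,0,0,-15,60],[0,0,0,0,0,0,60]]}}

```text
time: 9.57
tool_pos: [0.4644, -0.1721, 0.2632]
ee_rot: [3.142, 0.005, -0.36]
wrist_force: [-0.3, 0.2, 0.7]
width: 0.0602
```

>>> {"method": "jog_arm", "body": {"moves": [[0,0,0,0,0,-30,60],[0,0,0,0,0,-30,60],[0,0,0,0,0,-11,60],[0,0,0,0,0,0,60]]}}

```text
time: 10.07
tool_pos: [0.4649, -0.1733, 0.194]
ee_rot: [-3.141, 0.002, -0.362]
wrist_force: [-0.4, -0.3, -0.0]
width: 0.0603
```

>>> {"method": "jog_arm", "body": {"moves": [[0,0,0,0,0,0,0],[0,0,0,0,0,0,0],[0,0,0,0,0,0,0],[0,0,0,0,0,0,0],[0,0,0,0,0,0,0]]}}

```text
time: 10.7
tool_pos: [0.4653, -0.1728, 0.1948]
ee_rot: [3.142, 0.0, -0.361]
wrist_force: [-1.4, 0.1, 1.0]
width: 0.0135
```

>>> {"method": "jog_arm", "body": {"moves": [[0,0,0,0,0,3,0],[0,0,0,0,0,6,0],[0,0,0,0,0,10,0],[0,0,0,0,0,12,0],[0,0,0,0,0,14,0],[0,0,0,0,0,14,0],[0,0,0,0,0,12,0],[0,0,0,0,0,10,0],[0,0,0,0,0,6,0],[0,0,0,0,0,2,0],[0,0,0,0,0,0,0]]}}

```text
time: 12.08
tool_pos: [0.4653, -0.1728, 0.2834]
ee_rot: [-3.142, 0.001, -0.361]
wrist_force: [0.2, -0.8, -4.3]
width: 0.0119
```

Run:
```python
from bench import *
from h import *
import cv2
o=get_obs();print(o["time"],o["tool_pos"],o["wrist_force"],o["wrist_torque"],o["width"])
c=get_calibration("wrist");im=snapshot("wrist"); cv2.imwrite("pics/w5.png",cv2.resize(im,(768,576),interpolation=cv2.INTER_CUBIC)[:,:,::-1])
im=snapshot("side");cv2.imwrite("pics/s5.png",cv2.resize(im[130:260,110:345],None,fx=3.4,fy=3.4,interpolation=cv2.INTER_CUBIC)[:,:,::-1])
```

```text
12.075 [ 0.46529847 -0.1727751   0.28339694] [ 0.23589845 -0.76041956 -4.31235507] [-0.02774904 -0.03250685  0.01917432] 0.011859037178687413
```

View pics/w5.png

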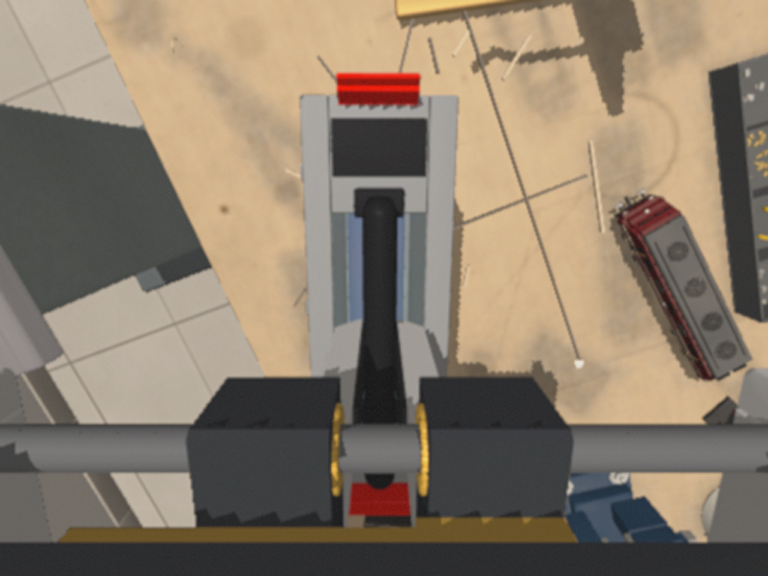

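View pics/s5.png

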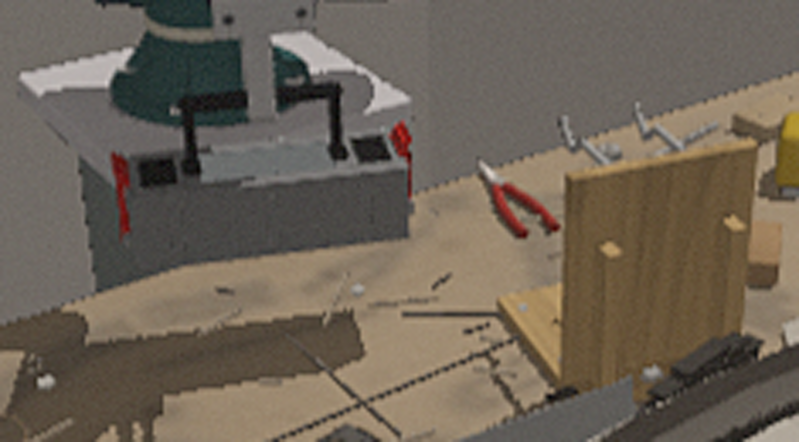

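>>> {"method": "jog_arm", "body": {"moves": [[0,0,0,-1,5,0,0],[0,0,0,-1,12,0,0],[0,0,0,-1,18,0,0],[0,0,0,-1,20,0,0],[0,0,0,-1,20,0,0],[0,0,0,-1,18,0,0],[0,0,0,-1,12,0,0],[0,0,0,-1,5,0,0],[0,0,0,0,0,0,0],[0,0,0,0,0,0,0]]}}

```text
time: 13.42
tool_pos: [0.4574, -0.0633, 0.2837]
ee_rot: [3.141, -0.0, -0.362]
wrist_force: [-0.1, -0.1, -4.5]
width: 0.012
```

Run:
```python
from bench import *
from h import *
import cv2
o=get_obs();print(o["time"],o["tool_pos"],o["wrist_force"],o["wrist_torque"],o["width"])
c=get_calibration("wrist");im=snapshot("wrist"); cv2.imwrite("pics/w6.png",cv2.resize(im,(768,576),interpolation=cv2.INTER_CUBIC)[:,:,::-1])
np.savez("w6.npz",K=c["camera_matrix"],R=c["R"],t=c["t"])
```

```text
13.425 [ 0.45743122 -0.06328033  0.2836601 ] [-0.13722669 -0.09552977 -4.54220859] [-0.02441765 -0.04510223  0.00524025] 0.0119800805825023
```

View pics/w6.png

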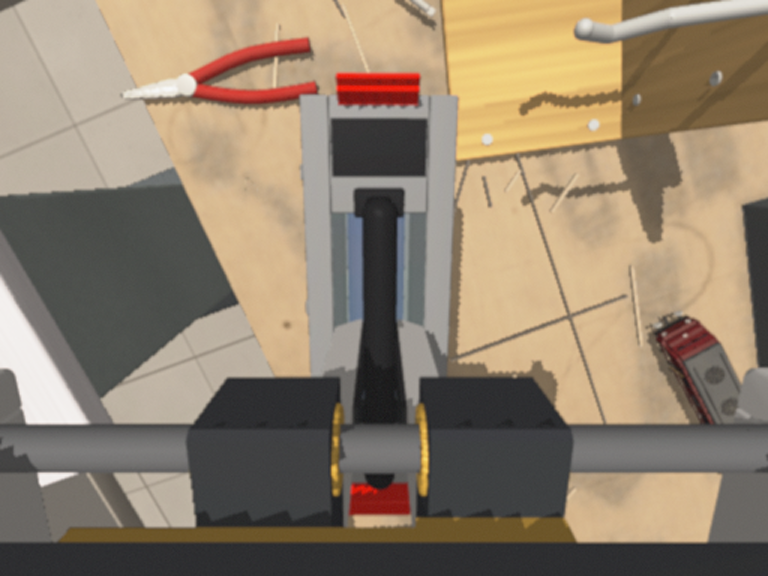

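>>> {"method": "jog_arm", "body": {"moves": [[0,0,0.02,-1,5,0,0],[0,0,0.02,-1,10,0,0],[0,0,0.025,-1,13,0,0],[0,0,0.025,-1,13,0,0],[0,0,0.025,-1,13,0,0],[0,0,0.02,-1,9,0,0],[0,0,0.01,-1,5,0,0],[0,0,0,0,0,0,0],[0,0,0,0,0,0,0]]}}

```text
time: 14.6
tool_pos: [0.4504, 0.0049, 0.2837]
ee_rot: [3.141, -0.0, -0.216]
wrist_force: [-0.4, 0.6, -3.6]
width: 0.0124
```

Run:
```python
from bench import *
from h import *
import cv2
o=get_obs();print(o["time"],o["tool_pos"],o["ee_rot"],o["wrist_force"],o["wrist_torque"],o["width"])
c=get_calibration("wrist");im=snapshot("wrist"); cv2.imwrite("pics/w7.png",cv2.resize(im,(768,576),interpolation=cv2.INTER_CUBIC)[:,:,::-1])
np.savez("w7.npz",K=c["camera_matrix"],R=c["R"],t=c["t"])
```

```text
14.6 [0.45042884 0.00492043 0.28368704] [ 3.14125268e+00 -1.62561708e-04 -2.16365016e-01] [-0.35190425  0.59670567 -3.56527997] [-0.05674557 -0.09080369 -0.0187855 ] 0.012394558007758816
```

View pics/w7.png

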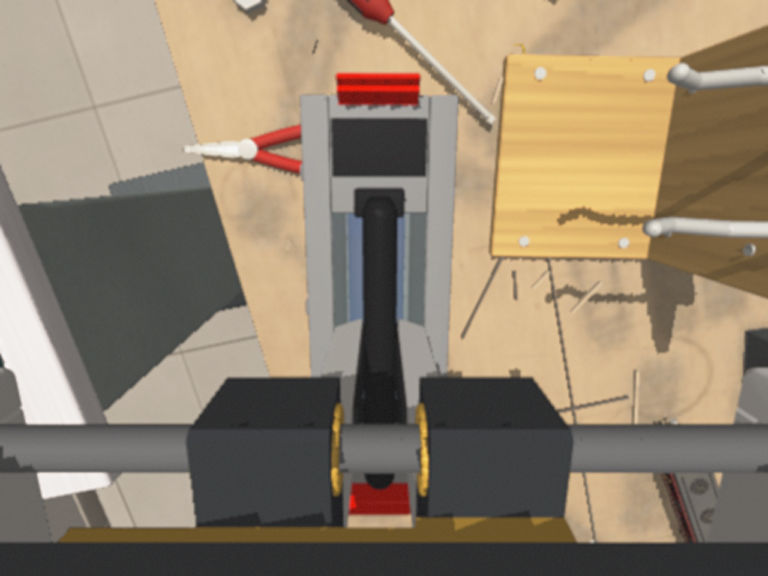

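Run:
```python
from bench import *
from h import *
d=np.load("w7.npz");c=dict(camera_matrix=d["K"],R=d["R"],t=d["t"])
px=lambda u,v:np.array([(u+.5)/1.5-.5,(v+.5)/1.5-.5])
P=lambda u,v,z:ray(c,px(u,v),z).round(4)
ang=lambda a,b:np.arctan2(-(a-b)[0],(a-b)[1])
a=P(681,74,.175);b=P(654,228,.175);print(a,b,np.linalg.norm(a-b),ang(a,b))
f=[P(508,57,.012),P(491,257,.012)];print("foot",f,np.linalg.norm(f[0]-f[1]),ang(*f))
g=P(652,260,.012); print("foot right edge dir",g,f[1],np.arctan2((g-f[1])[1],(g-f[1])[0]))
d6=np.load("w6.npz");c6=dict(camera_matrix=d6["K"],R=d6["R"],t=d6["t"])
print(tri([c,c6],[px(654,228),px(585,30)]))
T=get_calibration("top");S=get_calibration("side")
t=lambda u,v:np.array([180+u/3.9,100+v/3.5]); s=lambda u,v:np.array([130+u/3.7,150+v/3.7])
H=lambda y:(-.102,y,.176)
obs=[(c,px(681,74),H(.031)),(c,px(654,228),H(-.031)),(c6,px(585,30),H(-.031)),
(T,t(160,250),H(.031)),(T,t(256,268),H(-.031)),(S,s(621,42),H(.031)),(S,s(540,58),H(-.031)),
(T,t(190,122),(0,.031,.157)),(T,t(287,138),(0,-.031,.157))]
p,r=fit(obs,[.68,.03,-.2]);print(p,r.round(2))
# foot front corners y=±.075
p2,r2=fit([o for o in obs[:7]],[.68,.03,-.2]);print(p2,r2.round(2))
print("seat",w(p,-.08,0,.17))
```

```text
[0.5904 0.0845 0.175 ] [0.576  0.0251 0.175 ] 0.06112053664685875 -0.23783592745745197
foot [array([0.5742, 0.1314, 0.012 ]), array([ 0.5394, -0.0126,  0.012 ])] 0.1481453340473469 -0.2371202787246632
foot right edge dir [ 0.6668 -0.0431  0.012 ] [ 0.5394 -0.0126  0.012 ] -0.23498084776408068
(array([0.57729569, 0.02428938, 0.17218849]), array([-0.44542026,  0.14699679,  0.36877327, -0.18658873]))
[ 0.68182161  0.03094005 -0.23184912] [[-0.11 -0.21]
 [ 0.17  1.66]
 [ 0.22 -0.77]
 [-1.06  0.97]
 [-0.82  1.05]
 [-1.06 -0.37]
 [-0.71 -0.97]
 [ 0.89 -0.77]
 [ 0.18 -0.36]]
[ 0.68179742  0.03037749 -0.23670464] [[ 0.31 -0.1 ]
 [ 0.09  1.75]
 [ 0.14 -0.65]
 [-1.01  0.88]
 [-0.8   1.07]
 [-1.04 -0.33]
 [-0.74 -0.98]]
seat [0.60396216 0.04932225 0.17      ]
```

>>> {"method": "jog_arm", "body": {"moves": [[0,0,-0.005,3,5,-1,0],[0,0,-0.005,6,8,-1,0],[0,0,-0.005,9,10,-1,0],[0,0,-0.005,12,10,-1,0],[0,0,0,14,10,-1,0],[0,0,0,14,9,-1,0],[0,0,0,12,6,-1,0],[0,0,0,8,4,0,0],[0,0,0,3,0,0,0],[0,0,0,0,0,0,0],[0,0,0,0,0,0,0]]}}

```text
time: 16.02
tool_pos: [0.5311, 0.0669, 0.2769]
ee_rot: [3.142, -0.0, -0.236]
wrist_force: [-0.7, 0.1, -3.6]
width: 0.0118
```

Run:
```python
from bench import *
from h import *
import cv2
o=get_obs();print(o["time"],o["tool_pos"],o["ee_rot"],o["wrist_force"],o["wrist_torque"],o["width"])
c=get_calibration("wrist");im=snapshot("wrist"); cv2.imwrite("pics/w8.png",cv2.resize(im,(768,576),interpolation=cv2.INTER_CUBIC)[:,:,::-1])
np.savez("w8.npz",K=c["camera_matrix"],R=c["R"],t=c["t"])
im=snapshot("side");cv2.imwrite("pics/s8.png",cv2.resize(im[110:270,190:380],None,fx=3.7,fy=3.7,interpolation=cv2.INTER_CUBIC)[:,:,::-1])
```

```text
16.025 [0.5311268  0.0669012  0.27685049] [ 3.14150239e+00 -8.97904549e-05 -2.36462094e-01] [-0.67221159  0.1060571  -3.57088781] [-0.03044684 -0.04272746 -0.02071692] 0.0117814785918772
```

View pics/w8.png

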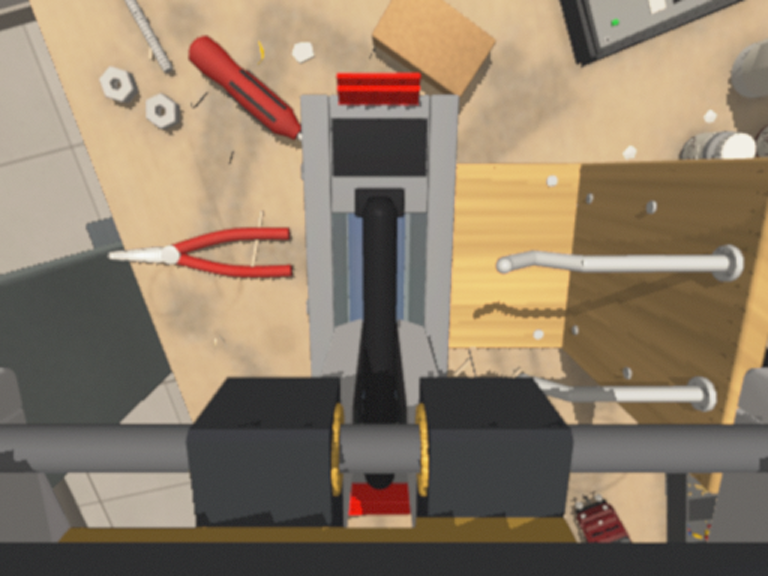

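View pics/s8.png

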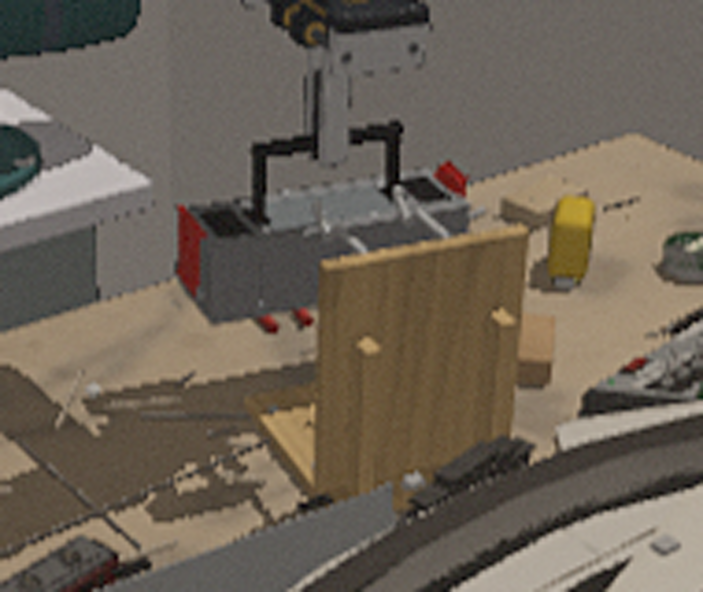

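Run:
```python
from bench import *
from h import *
d=np.load("w8.npz");c=dict(camera_matrix=d["K"],R=d["R"],t=d["t"])
px=lambda u,v:np.array([(u+.5)/1.5-.5,(v+.5)/1.5-.5])
a=ray(c,px(503,265),.175);print("tip+",a,"seat est",a[:2]+[ .022*np.cos(.236)-.031*np.sin(.236), -.022*np.sin(.236)-.031*np.cos(.236)])
S=get_calibration("side")
q=[.5311,.0669,-.236]
for z in(.190,.196,.202):
  print(z,[((proj(S,w(q,0,y,z))-[190,110])*3.7).round(0) for y in(-.055,-.03,.03,.055)])
```

```text
tip+ [0.58955156 0.08555853 0.175     ] seat est [0.60369347 0.05027388]
0.19 [array([255., 160.]), array([287., 155.]), array([363., 143.]), array([393., 138.])]
0.196 [array([255., 153.]), array([287., 148.]), array([363., 136.]), array([394., 131.])]
0.202 [array([255., 145.]), array([287., 140.]), array([363., 128.]), array([394., 123.])]
```

>>> {"method": "jog_arm", "body": {"moves": [[0,0,0,4,-1,0,0],[0,0,0,7,-1.7,0,0],[0,0,0,8,-1.9,0,0],[0,0,0,8,-1.9,0,0],[0,0,0,8,-1.9,0,0],[0,0,0,4,-1,0,0]]}}

```text
time: 16.88
tool_pos: [0.571, 0.0576, 0.2765]
ee_rot: [3.141, 0.0, -0.236]
wrist_force: [-0.3, 0.2, -5.2]
width: 0.0121
```

>>> {"method": "jog_arm", "body": {"moves": [[0,0,0,5,-1.2,0,0],[0,0,0,8,-1.9,0,0],[0,0,0,8,-1.9,0,0],[0,0,0,7,-1.7,0,0],[0,0,0,4,-1,0,0],[0,0,0,2,-0.4,0,0],[0,0,0,0,0,0,0],[0,0,0,0,0,0,0]]}}

```text
time: 17.88
tool_pos: [0.6042, 0.0498, 0.2768]
ee_rot: [-3.142, 0.0, -0.236]
wrist_force: [0.4, 1.5, -4.0]
width: 0.0121
```

Run:
```python
from bench import *
from h import *
import cv2
o=get_obs();print(o["time"],o["tool_pos"],o["ee_rot"],o["wrist_force"],o["wrist_torque"],o["width"])
im=snapshot("wrist"); cv2.imwrite("pics/w9.png",cv2.resize(im,(768,576),interpolation=cv2.INTER_CUBIC)[:,:,::-1])
im=snapshot("side");cv2.imwrite("pics/s9.png",cv2.resize(im[110:270,190:380],None,fx=3.7,fy=3.7,interpolation=cv2.INTER_CUBIC)[:,:,::-1])
```

```text
17.875 [0.60423347 0.04976027 0.27675054] [-3.14155562e+00  5.58026436e-06 -2.35891888e-01] [ 0.42836494  1.4789907  -3.95140836] [-0.04008921 -0.09212404 -0.01338904] 0.012133955879002518
```

View pics/w9.png

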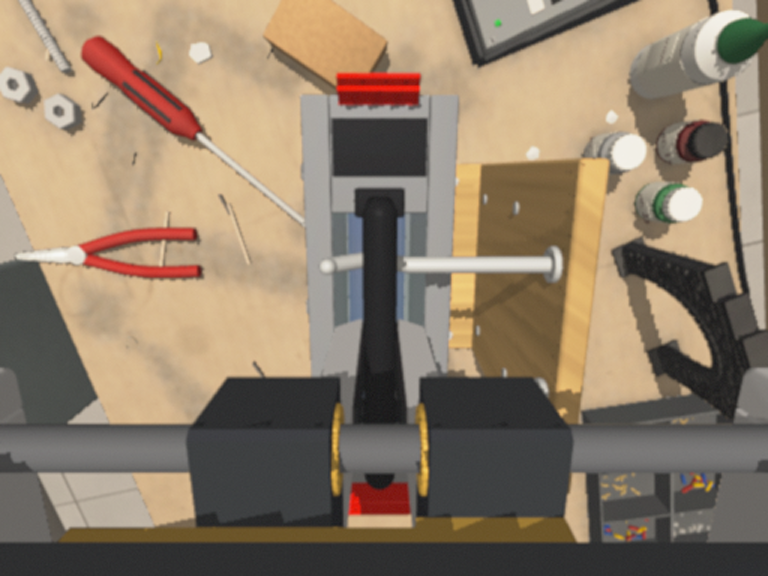

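View pics/s9.png

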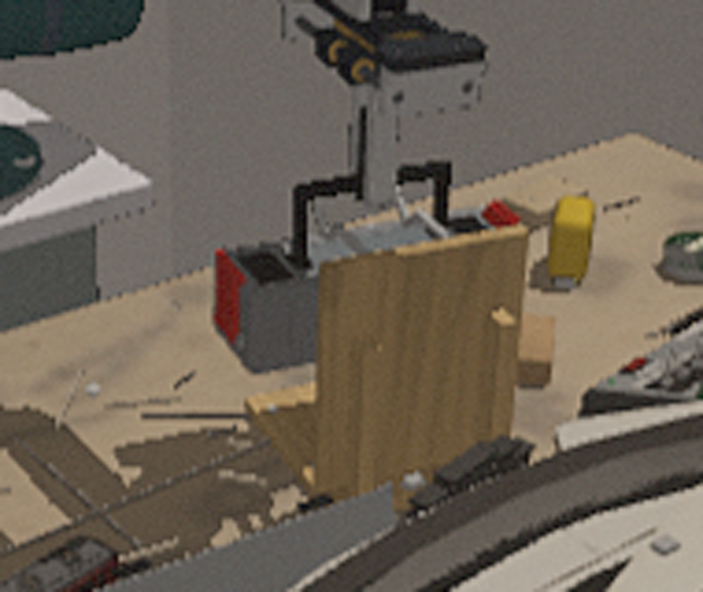

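>>> {"method": "jog_arm", "body": {"moves": [[0,0,0,0,0,-3,0],[0,0,0,0,0,-4,0],[0,0,0,0,0,-4,0],[0,0,0,0,0,-4,0],[0,0,0,0,0,-3,0],[0,0,0,0,0,-2,0],[0,0,0,0,0,-1.5,0],[0,0,0,0,0,0,0]]}}

```text
time: 18.98
tool_pos: [0.6044, 0.0497, 0.2552]
ee_rot: [3.142, -0.0, -0.236]
wrist_force: [-0.2, -0.5, -4.1]
width: 0.0121
```

>>> {"method": "jog_arm", "body": {"moves": [[0,0,0,0,0,-1.5,0],[0,0,0,0,0,-1.5,0],[0,0,0,0,0,0,0]]}}

```text
time: 19.35
tool_pos: [0.6044, 0.0497, 0.2531]
ee_rot: [-3.141, -0.001, -0.236]
wrist_force: [-1.2, 0.2, 0.3]
width: 0.0123
```

>>> {"method": "jog_arm", "body": {"moves": [[0,0,0,0,0,-1,0],[0,0,0,0,0,0,0]]}}

```text
time: 19.6
tool_pos: [0.6045, 0.0497, 0.253]
ee_rot: [-3.141, -0.002, -0.236]
wrist_force: [-2.9, -0.1, 5.6]
width: 0.012
```

Run:
```python
from bench import *
from h import *
import cv2
o=get_obs();print(o["time"],o["tool_pos"],o["ee_rot"],o["wrist_force"],o["wrist_torque"],o["width"])
im=snapshot("wrist"); cv2.imwrite("pics/w10.png",cv2.resize(im,(768,576),interpolation=cv2.INTER_CUBIC)[:,:,::-1])
```

```text
19.6 [0.60445809 0.0496682  0.25297796] [-3.14124384e+00 -1.95548700e-03 -2.36002606e-01] [-2.86195952 -0.08017365  5.5629945 ] [-0.07921795  0.50208269  0.02684433] 0.011952713202185791
```

View pics/w10.png

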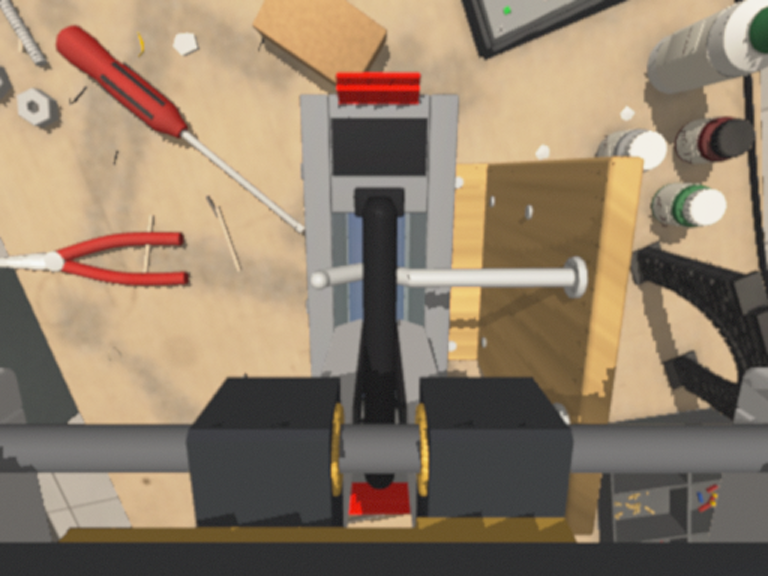

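>>> {"method": "jog_arm", "body": {"moves": [[0,0,0,0,0,1,0],[0,0,0,0,0,0,15],[0,0,0,0,0,0,18],[0,0,0,0,0,0,24],[0,0,0,0,0,0,40],[0,0,0,0,0,0,50],[0,0,0,0,0,0,50],[0,0,0,0,0,0,50]]}}

```text
time: 20.65
tool_pos: [0.6044, 0.0497, 0.2523]
ee_rot: [-3.142, -0.0, -0.236]
wrist_force: [-0.2, 0.0, -0.1]
width: 0.0501
```

Run:
```python
from bench import *
import cv2
o=get_obs();print(o["time"],o["tool_pos"],o["wrist_force"],o["width"])
im=snapshot("wrist"); cv2.imwrite("pics/w11.png",cv2.resize(im,(768,576),interpolation=cv2.INTER_CUBIC)[:,:,::-1])
```

```text
20.65 [0.60441196 0.04970237 0.25226468] [-0.22077786  0.006818   -0.1164663 ] 0.05009915538839056
```

View pics/w11.png

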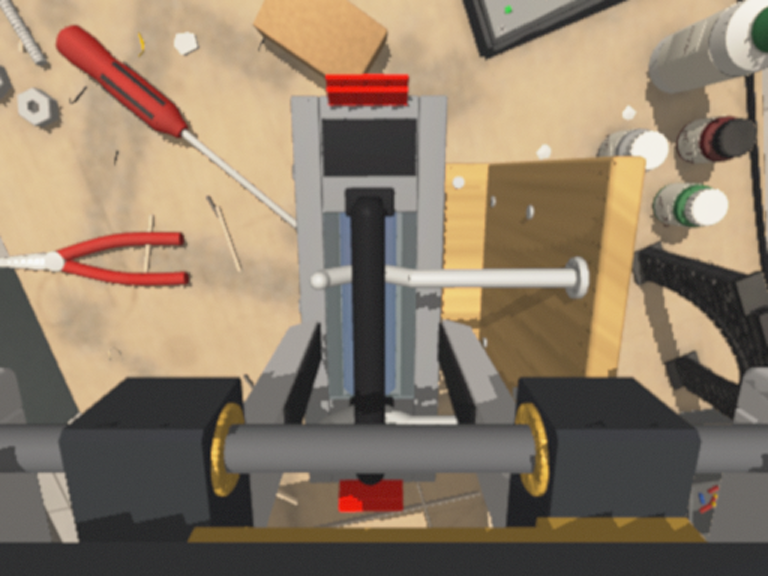

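Released; the bar settled about 3–4 mm into the dips, both hooks under it. Retreat straight up.

>>> {"method": "jog_arm", "body": {"moves": [[0,0,0,0,0,5,50],[0,0,0,0,0,10,50],[0,0,0,0,0,20,50],[0,0,0,0,0,30,50],[0,0,0,0,0,30,50],[0,0,0,-20,-10,20,50],[0,0,0,-40,-20,0,50],[0,0,0,-40,-20,0,50],[0,0,0,-20,-10,0,50],[0,0,0,0,0,0,50],[0,0,0,0,0,0,50]]}}

```text
time: 22.08
tool_pos: [0.4849, -0.0101, 0.3677]
ee_rot: [-3.141, -0.001, -0.236]
wrist_force: [0.4, 0.2, -0.4]
width: 0.0498
```

Run:
```python
from bench import *
from h import *
import cv2
o=get_obs();print(o["time"],o["tool_pos"],o["wrist_force"],o["width"])
im=snapshot("wrist"); cv2.imwrite("pics/w12.png",cv2.resize(im,(768,576),interpolation=cv2.INTER_CUBIC)[:,:,::-1])
im=snapshot("side");cv2.imwrite("pics/s12.png",cv2.resize(im[110:270,190:380],None,fx=3.7,fy=3.7,interpolation=cv2.INTER_CUBIC)[:,:,::-1])
S=get_calibration("side");q=[.604,.0497,-.236]
for z in(.165,.170,.175):
  print(z,[((proj(S,w(q,0,y,z))-[190,110])*3.7).round(0) for y in(-.055,0,.055)])
```

```text
22.075 [ 0.48489905 -0.0101328   0.36774506] [ 0.40178019  0.21398939 -0.40083427] 0.049822401881628474
0.165 [array([297., 235.]), array([369., 222.]), array([439., 210.])]
0.17 [array([297., 228.]), array([369., 216.]), array([440., 203.])]
0.175 [array([297., 222.]), array([370., 209.]), array([440., 197.])]
```

View pics/w12.png

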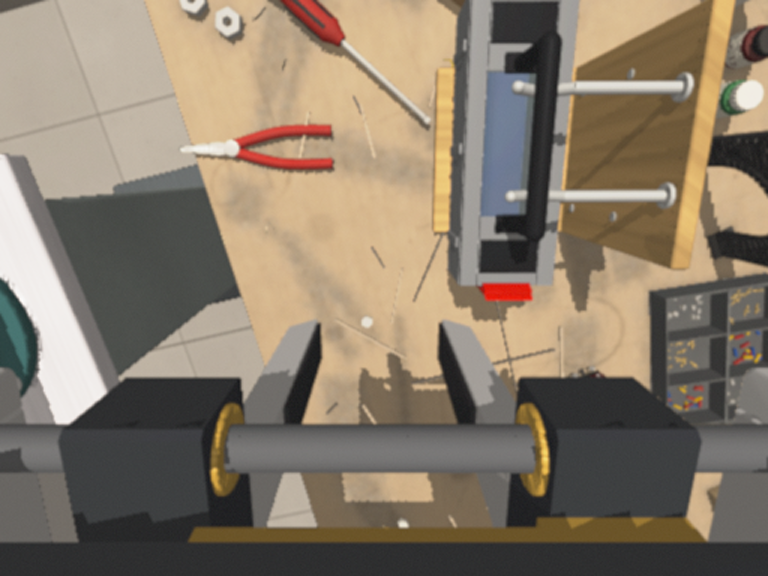

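View pics/s12.png

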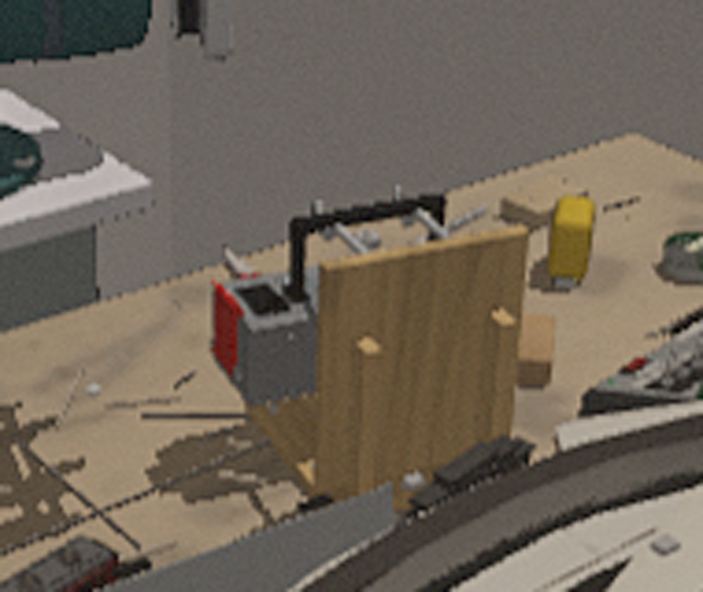

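>>> {"method": "jog_arm", "body": {"moves": [[0,0,0,0,0,0,50],[0,0,0,0,0,0,50],[0,0,0,0,0,0,50],[0,0,0,0,0,0,50],[0,0,0,0,0,0,50],[0,0,0,0,0,0,50],[0,0,0,0,0,0,50],[0,0,0,0,0,0,50]]}}

```text
time: 23.18
tool_pos: [0.4844, -0.0103, 0.3672]
ee_rot: [3.142, -0.0, -0.236]
wrist_force: [-0.4, 0.1, -0.3]
width: 0.0498
```

Run:
```python
from bench import *
import cv2,numpy as np
im=snapshot("side");top=snapshot("top")
c=cv2.resize(im[110:270,190:380],None,fx=3.7,fy=3.7,interpolation=cv2.INTER_CUBIC)[:,:,::-1]
d=np.abs(c.astype(int)-cv2.imread("pics/s12.png")).max(); print("diff",d)
cv2.imwrite("pics/top13.png",top[:,:,::-1]); print(close_job())
```

```text
diff 71
the job is handed in; nothing more can be done
None
```

View pics/top13.png

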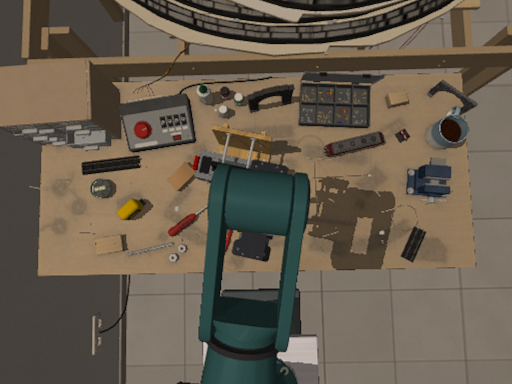

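The case is hanging on both hooks with its lid latched. The gripper has let go and is clear, and I handed the job in at about 23 s.

- **Lid:** I pressed each end until it sat firm, with the fingertips about 62 to 64 mm above the bench. Readings peaked near 20 N at the firm stop. In the pictures both latches were over the lid, and lifting by the handle raised the whole case, about 4 N at the wrist.
- **Hanging:** I lowered the bar until the hooks took the weight, which showed as about 6 N upward at the wrist. When I opened the fingers, the bar moved 3 to 4 mm and settled in the dips. The side and wrist pictures after backing off show both hooks under the bar, at about the 170 mm seat height.
- **Bystanders:** the arm touched none of them. In the last top picture the tape, loco and sander are in place. The arm hides part of the pliers and screwdriver there, but earlier wrist pictures show no change.
- **Disagreeing or inconclusive checks:**
  - The +y end read about 1.5 mm higher than the −y end when firm. That was before the −y end went down, and I did not re-measure it.
  - I compared two side pictures about a second apart to see if the case was still. The largest pixel difference was 71, which I did not trace, so that check proves nothing either way.

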